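# Put the embossing dies away in the die case

### The arm

A 6-joint arm with a two-finger parallel gripper is mounted at the origin on the work surface. World frame = base frame: x ahead of the robot, y to its left, z up, the work surface at z = 0. Lengths are in m, angles in rad, forces in N, time in s.
With the tool pointing down it reaches from about 0.3 to 0.775 m from the base axis. Payload 14.6 kg.
Tool frame: the origin (TCP) lies midway between the tips of the shut fingers; the grasp point (between the pads) lies 19 mm behind it; z points along the fingers, y is the line along which they close (so a half turn about z gives the same grasp; the last joint's range is limited). The gripper opens to 85 mm and grips with 20 to 120 N. Pads are 22 mm wide; open, the fingers measure 114 mm over their backs; the gripper's body (76 mm by 85 mm) begins 54 mm behind the grasp point. The pads swing forward as they close: fully open they stand 13 mm farther back than shut.
Start: joints at [1.274, 0.3, 1.521, -0, 1.321, -0.067], TCP at [0.125, 0.536, 0.231] pointing down, gripper open.
Joint ranges: [-3.03, 3.03], [-0.79, 2.21], [0.23, 2.52], [-1.04, 4.18], [0, 3.07], [-2.55, 2.55]. Speed limits (rad/s): [2.22, 2.22, 2.57, 3.14, 3.14, 3.14].

### API

Orientations are given as a unit quaternion [w, x, y, z].
In Python, from bench import r gives the robot as it stands. Calls block until the motion is done:
- r.reach(position, orientation): joint-space move of the TCP to a pose.
- r.line_to(position, orientation=None, max_speed=0.15): straight line of the TCP; orientation=None keeps the orientation; max_speed is the mean speed in m/s.
- r.move_joints(angles): joint-space move.
- r.gripper_to(opening): opening from 0.0 (shut) to 1.0 (fully open); the grip force is fixed at half the most; returns when the fingers have stopped.
- r.pause(seconds).
- r.inverse_kinematics(position, orientation): joint angles nearest the present ones, or None.
- r.sense(): the state.
- r.grab_frame(name): name is "side" or "top" or "wrist"; returns the picture (480x640x3 uint8, blue, green, red); there is no depth.
- r.camera_model(name): a dict with "fx", "fy", "cx", "cy" (pixels), "distortion" ([k1, k2, p1, p2, k3] as OpenCV has them; the pictures are not rectified), "R" (3x3) and "t" (3): a world point X has camera coordinates R X + t; the wrist camera has in their place "T_tool_cam" (4x4, takes a point from camera to tool coordinates, whose origin is the TCP and whose axes are the flange's). Camera axes: x right, y down, z forward; pixel columns grow to the right and rows downward; lengths in m; the calibration is good to about 2 mm. A picture is of the moment at which its call begins: read the wrist's pose just before it. camera_model takes no time and is no camera call.
A pose or a line that the arm cannot do raises r.MotionError and nothing moves.
- r.sign_off(): hands the job in; it is judged then, once.
The state is a dict: "time": time; "q": joint angles; "qvel": joint speeds; "tau": joint torques, N m; "position": TCP position; "tcp_rot": TCP orientation; "force": force on the tool from outside, world axes, zero at the start; "moment": the same for the moment, N m; "opening": opening from 0.0 (shut) to 1.0 (fully open); "finger_force": force on a finger pad.
Only numpy, scipy, OpenCV 4.12 (cv2) and the standard library are available. Lean on these libraries where they do the work, as an engineer would, in place of code of your own. Each camera call takes 0.05 s, during which the arm holds its last target. There are 200 camera calls.

### The job

The plate is stamped: put the dies away. Slide the keeper bar of the green setting frame fully open, take out the three steel dies and set each one down, without dropping it, upright on the floor of the compartment of the wooden die case whose picture tag shows its shape, the dash lying the same way as on its picture; then slide the keeper bar fully home again. Leave the square die in its compartment and everything else on the bench where it is.

Things in the scene. Friction and masses are not known exactly. Their poses are not given: they have to be found in the camera images.
- frame: Green setting frame fixed on the bench. Bed 296 x 90 mm (x, y), its top 10 mm above the bench, with lips to 16 mm along both long edges (inner faces at y = +-37 mm). The three die places are at x = -82, 0, +82 mm, y = 0. Guide blocks at x = +-137 mm, y = -42 to -116 mm, up to 61.5 mm, carry the keeper bar. Origin: centre of the underside on the bench; x along the row.
- keeper (a joint): Slide of the keeper bar in m: 0 home (bar lies over the dies' edges, 2.5 mm above their tops, so that they cannot be lifted), 0.044 fully open. Grows as the bar moves along the frame's -y. Friction about 2.5 N; stays where it is left.
- keeper_grip (a point): Middle of the dark square grip post that stands on the steel keeper bar: post 16 x 16 mm, 36 mm tall; this point is 12 mm below the post's top and 24 mm above the bar's top face. Axes as the frame's. The bar is 292 x 44 x 6 mm (x, y, z), centred under the post; its top is 68.5 mm above the bench.
- die_dot: Round die (dot), diameter 44 mm. Bare steel, 50 mm tall, about 0.5 kg. Origin: centre of the underside, z up. It starts standing at one of the three places of the setting frame, 82 mm apart along the frame's x, in any order.
- die_dash: Dash die, a bar 26 x 60 mm (x, y), long along its y. Bare steel, 50 mm tall, about 0.5 kg. Origin: centre of the underside, z up. It starts standing at one of the three places of the setting frame, 82 mm apart along the frame's x, in any order.
- die_plus: Plus-shaped die, 48 mm across both ways, arms 18 mm wide along its x and y. Bare steel, 50 mm tall, about 0.5 kg. Origin: centre of the underside, z up. It starts standing at one of the three places of the setting frame, 82 mm apart along the frame's x, in any order.
- case: Wooden die case fixed on the bench, 214 x 158 mm (x, y), with 2 x 2 compartments 70 x 70 mm inside; floors 4 mm above the bench, walls 6 mm thick and 16 mm high above the bench. On the +x side of each compartment a 34 mm deep ledge, 16 mm high, carries its picture tag. Compartment centres at x = -66 and +38 mm, y = +-38 mm. Origin: centre of the underside.
- tag_dot: White plastic tag 30 x 62 x 2 mm (x, y, z), fixed on the die case's ledge, with a flat black picture of a dot (22 mm) on top. Its compartment lies on its -x side (robot side): the middle of the compartment's floor is at x = -52 mm, y = 0, z = -12 mm in the tag's frame. Origin: centre of the tag's underside. Any of the four tags may be at any of the four compartments.
- tag_dash: White plastic tag 30 x 62 x 2 mm (x, y, z), fixed on the die case's ledge, with a flat black picture of a dash (32 x 13 mm, long along y) on top. Its compartment lies on its -x side (robot side): the middle of the compartment's floor is at x = -52 mm, y = 0, z = -12 mm in the tag's frame. Origin: centre of the tag's underside. Any of the four tags may be at any of the four compartments.
- tag_plus: White plastic tag 30 x 62 x 2 mm (x, y, z), fixed on the die case's ledge, with a flat black picture of a plus (26 mm) on top. Its compartment lies on its -x side (robot side): the middle of the compartment's floor is at x = -52 mm, y = 0, z = -12 mm in the tag's frame. Origin: centre of the tag's underside. Any of the four tags may be at any of the four compartments.
- tag_square: White plastic tag 30 x 62 x 2 mm (x, y, z), fixed on the die case's ledge, with a flat black picture of a square (22 mm) on top. Its compartment lies on its -x side (robot side): the middle of the compartment's floor is at x = -52 mm, y = 0, z = -12 mm in the tag's frame. Origin: centre of the tag's underside. Any of the four tags may be at any of the four compartments.
- die_square: Square die 40 x 40 x 50 mm, bare steel, already standing in its own compartment, to be left there. Origin: centre of the underside.
- spacer: Loose brass disc, diameter 26 mm, 12 mm high, on the bench between frame and case; not to be disturbed. Origin: centre of the underside.
- brush: Loose brush lying beyond the left side of the case; not to be disturbed.
- hammer: Loose hammer lying beyond the right side of the frame; not to be disturbed.
- bottle: Clear bottle, 200 mm tall, 64 mm across, at the back left; not to be disturbed. Origin: centre of the underside.
- jar: Jar 80 mm tall, 70 mm across, at the back; not to be disturbed. Origin: centre of the underside.
- driver: Loose screwdriver at the back of the bench; not to be disturbed.
Things that resemble listed ones, but are neither listed nor needed, are in the scene too. Leave any pink or red look-alike of the die_plus alone.

How it is judged:
By the outcome, as a careful person would: the job done as asked, in the order asked, and still so for the second after the job is handed in, with the robot touching nothing.
It also fails if it takes over 72 s, if anything falls off the work surface, if the arm or the gripper's body presses on something with over 40 N, if the wrist force passes 120 N, or if a joint passes its speed limit or range.

## Working session

There is one attempt and no reset: what is moved stays moved. The work goes in short steps, each a Python script; the robot and the scene stay as the last script left them, time stands still between calls to the robot, and variables do not carry over. Pictures are saved under pics/ and viewed, at most 10 in all, crops included, and the job is handed in when it is done.

```bash
mkdir -p pics
python3 - <<'E'
from bench import r
import cv2
for n in("top","side"):
    cv2.imwrite(f"pics/{n}0.png",r.grab_frame(n)); c=r.camera_model(n); print(n,c)
print(r.camera_model("wrist")); print(r.sense())
E
```

```text
top {'fx': 577.3840610627236, 'fy': 577.3840610627236, 'cx': 309.1027650342004, 'cy': 247.8427016570848, 'distortion': array([-0.04582666,  0.        ,  0.        ,  0.        ,  0.        ]), 'R': array([[ 0.03113235, -0.99950273, -0.00500774],
       [-0.99804308, -0.03081428, -0.05441047],
       [ 0.0542291 ,  0.00669187, -0.9985061 ]]), 't': array([-0.05274014,  0.55929337,  1.25964996])}
side {'fx': 447.87699921824026, 'fy': 447.87699921824026, 'cx': 317.5523645202316, 'cy': 238.80756513950232, 'distortion': array([-0.08887922,  0.        ,  0.        ,  0.        ,  0.        ]), 'R': array([[-0.83738863, -0.54655492,  0.00761579],
       [-0.41852482,  0.63214452, -0.65209683],
       [ 0.35159245, -0.54924587, -0.75809744]]), 't': array([0.45011336, 0.31023825, 0.95010805])}
{'fx': 370.92375664690877, 'fy': 370.92375664690877, 'cx': 317.0436098580424, 'cy': 238.40068904294827, 'distortion': array([-0.07136343,  0.        ,  0.        ,  0.        ,  0.        ]), 'T_tool_cam': array([[-1.56339627e-03, -9.64733569e-01, -2.63223664e-01,
         6.74756746e-02],
       [ 9.999
[... 218 characters left out ...]
      1.00000000e+00]])}
{'time': 0.1, 'q': array([ 1.27440943e+00,  3.00455619e-01,  1.52156610e+00,  7.71071178e-06,
        1.32069514e+00, -6.66447718e-02]), 'qvel': array([ 0.00072177, -0.00173021, -0.00237049, -0.00071599,  0.0006017 ,
       -0.00098228]), 'tau': array([ 4.21752222e-03, -5.44367230e+01, -3.62373698e+01,  1.42752651e-04,
        2.96662663e-03,  5.82324060e-05]), 'position': array([0.12520837, 0.53532615, 0.23073614]), 'tcp_rot': array([-1.05145236e-04,  1.14619531e-01,  9.93409305e-01, -5.52196789e-04]), 'force': array([-0.75233403, -0.13499071, -0.42366791]), 'moment': array([-0.02788328, -0.00814959,  0.04908301]), 'finger_force': 0.0, 'opening': 1.0015563895723039}
```

View pics/top0.png

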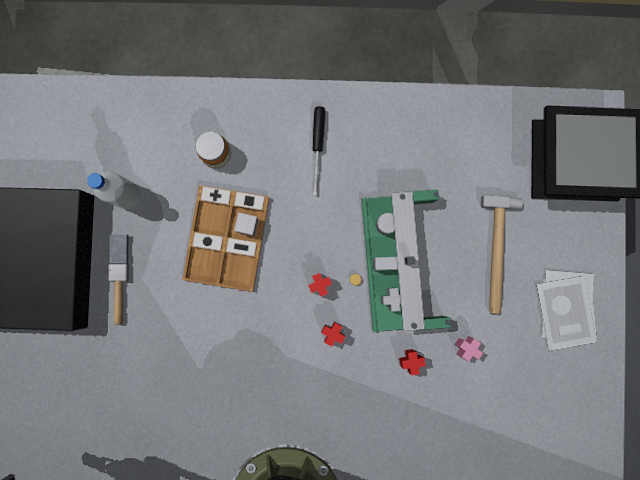

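View pics/side0.png

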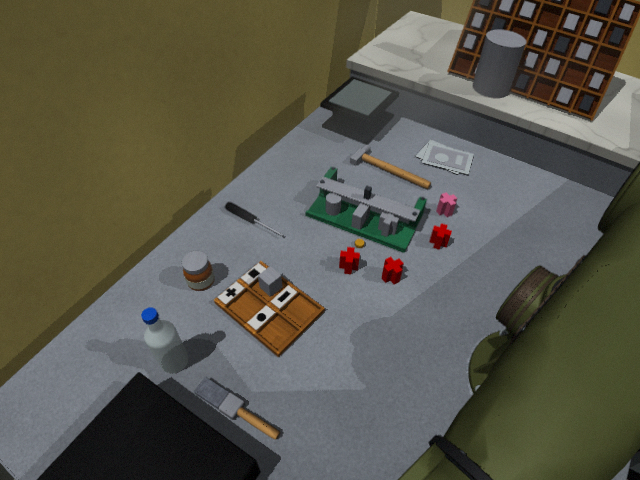

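```bash
cat > h.py <<'E'
import numpy as np, cv2
from bench import r
from scipy.spatial.transform import Rotation as Ro
def quat(a):  # tool down, fingers closing along world direction a
    c,s=np.cos(a),np.sin(a)
    q=Ro.from_matrix(np.array([[-s,c,0],[c,s,0],[0,0,-1.]]).T[:, :].T if 0 else np.column_stack([[-s,c,0],[c,s,0],[0,0,-1]])).as_quat()
    return np.r_[q[3],q[:3]]
def cam(name,s=None):
    m=r.camera_model(name); K=np.array([[m['fx'],0,m['cx']],[0,m['fy'],m['cy']],[0,0,1]])
    if name=='wrist':
        q=s['tcp_rot']; T=np.eye(4); T[:3,:3]=Ro.from_quat([*q[1:],q[0]]).as_matrix(); T[:3,3]=s['position']
        C=T@m['T_tool_cam']; R=C[:3,:3].T; t=-R@C[:3,3]
    else: R,t=m['R'],m['t']
    return K,np.array(m['distortion']),R,t
def cast(px,z,c):
    K,d,R,t=c; p=cv2.undistortPoints(np.array(px,float).reshape(-1,1,2),K,d).reshape(-1,2)
    D=np.c_[p,np.ones(len(p))]@R; o=-R.T@t
    return o+D*((z-o[2])/D[:,2])[:,None]
def proj(X,c):
    K,d,R,t=c; return cv2.projectPoints(np.array(X,float).reshape(-1,3),cv2.Rodrigues(R)[0],t,K,d)[0].reshape(-1,2)
E
sed -i 's/np.array(\[\[-s,c,0\],\[c,s,0\],\[0,0,-1.\]\]).T\[:, :\].T if 0 else //' h.py
python3 - <<'E'
from h import *
import pickle
c=cam('top')
f=cast([(363,200),(375,330)],.016,c); k=cast([(186,278),(252,290),(269,197),(199,186)],.016,c)
print(f,k,np.linalg.norm(f[0]-f[1]),np.linalg.norm(k[0]-k[1]),np.linalg.norm(k[1]-k[2]))
af=np.arctan2(*(f[0]-f[1])[1::-1]); ac=np.arctan2(*(k[2]-k[1])[1::-1]); print(af,ac)
fc=cast([(398,262)],.05,c)[0]; cc=k.mean(0)
for n,p,a in(("case",cc,ac),("frame",fc,af)):
    p=p.copy(); p[2]=.2; p[:2]+=.035*np.array([-np.sin(a),np.cos(a)])
    r.reach(p,quat(a)); r.pause(.15); s=r.sense(); im=r.grab_frame('wrist')
    cv2.imwrite(f'pics/w_{n}.png',im); pickle.dump(s,open(f'{n}.pkl','wb')); print(n,s['time'],s['position'],s['qvel'].max())
E
```

```text
[[ 0.67045999 -0.15150093  0.016     ]
 [ 0.3848531  -0.18533363  0.016     ]] [[0.48559554 0.23412601 0.016     ]
 [0.46389089 0.08729623 0.016     ]
 [0.67079284 0.05707649 0.016     ]
 [0.69086048 0.21391032 0.016     ]] 0.28760380343015113 0.14842531565688233 0.20909722333800912
0.11790949123248094 -0.14503277043881732
case 2.325 [0.58261153 0.18345712 0.20008617] 0.001659953051793919
frame 3.9417 [ 0.53049607 -0.19159656  0.1999947 ] 0.0006598176224118864
```

View pics/w_case.png

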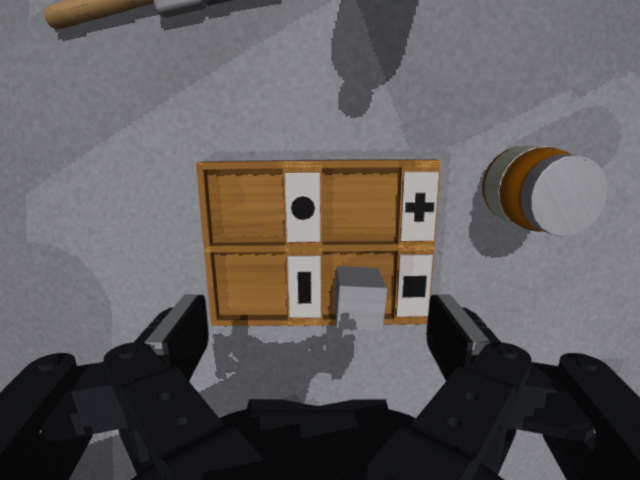

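View pics/w_frame.png

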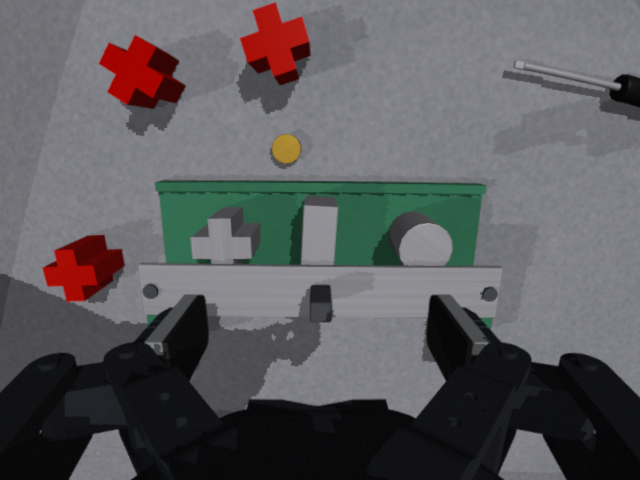

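```bash
cat > meas.py <<'E'
from h import *
def fit2d(L,W):
    L,W=np.array(L)[:,:2],np.array(W)[:,:2]; A,B=L-L.mean(0),W-W.mean(0)
    a=np.arctan2((A[:,0]*B[:,1]-A[:,1]*B[:,0]).sum(),(A*B).sum()); c,s=np.cos(a),np.sin(a); M=np.array([[c,-s],[s,c]])
    t=W.mean(0)-M@L.mean(0); return a,t,W-(L@M.T+t)
def tag_px(im):
    h=cv2.cvtColor(im,cv2.COLOR_BGR2HSV); w=((h[...,1]<40)&(h[...,2]>190)).astype('uint8')
    return h,w
E
python3 - <<'E'
from meas import *
import pickle
im=cv2.imread('pics/w_case.png'); s=pickle.load(open('case.pkl','rb')); c=cam('wrist',s)
g=cv2.cvtColor(im,cv2.COLOR_BGR2GRAY); roi=np.zeros_like(g); roi[165:320,200:440]=1
n,l,st,ce=cv2.connectedComponentsWithStats(((g<45)&(roi>0)).astype('uint8'))
for i in range(1,n):
    if st[i,4]>60: print(st[i],ce[i].round(1))
def near(p): 
    i=min((i for i in range(1,n) if st[i,4]>60),key=lambda i:np.hypot(*(ce[i]-p))); return ce[i]
P=[near(p) for p in[(303,207),(419,208),(304,287),(414,287)]]
W=cast(P,.018,c); a,t,e=fit2d([(-.014,.038),(.09,.038),(-.014,-.038),(.09,-.038)],W)
print('case',a,t,(e*1000).round(1))
np.save('case.npy',np.r_[t,a])
im=cv2.imread('pics/w_frame.png'); s=pickle.load(open('frame.pkl','rb')); c=cam('wrist',s)
h=cv2.cvtColor(im,cv2.COLOR_BGR2HSV); m=cv2.inRange(h,(55,80,30),(90,255,255)); 
pts=cv2.findNonZero(m[150:260])[:,0]+[0,150]; 
tl=pts[np.argmin(pts.sum(1))]; tr=pts[np.argmax(pts[:,0]-pts[:,1])]; print('lip corners',tl,tr)
# bar top edge: grey bright
W=cast([tl-[.5,.5],tr+[.5,-.5]],.016,c); print(W,np.linalg.norm(W[1]-W[0]))
a,t,e=fit2d([(-.148,.045),(.148,.045)],W); print('frame',a,t,e*1000)
Ri=lambda W:(W[:,:2]-t)@np.array([[np.cos(a),-np.sin(a)],[np.sin(a),np.cos(a)]])
print('bar edge pts local',Ri(cast([(140,264),(501,267),(148,318)],.0685,c)))
print('post top guess local',Ri(cast([(321,313)],.1045,c)))
print('dot top',Ri(cast([(424,246)],.060,c)),'dash far edge',Ri(cast([(303,207),(337,207)],.06,c)),'plus',Ri(cast([(220,241)],.06,c)))
b=im[255:335,130:510]; cv2.imwrite('pics/bar.png',cv2.resize(b,None,fx=2.1,fy=2.1,interpolation=cv2.INTER_CUBIC))
E
```

```text
[394 168   7  75 132] [398.  206.8]
[204 170   9  75 176] [207.8 205.5]
[406 194  27  27 377] [419.  206.9]
[292 197  22  22 375] [302.4 207.6]
[390 251   8  67 168] [394.1 282.3]
[211 253   8  65 136] [214.7 283.3]
[298 273  12  30 332] [303.9 287.3]
[403 277  23  20 412] [413.9 286.1]
[200 295   7  25 139] [202.4 308.4]
[428 295  12  25 253] [434.2 308. ]
case -0.13664163070185825 [0.57810056 0.15228265] [[ 0.2 -0.1]
 [-0.2 -0.1]
 [ 0.1  0. ]
 [-0.1  0.2]]
lip corners [156 182] [484 185]
[[ 0.38353504 -0.17886824  0.016     ]
 [ 0.67408059 -0.14719762  0.016     ]] 0.2922665635391924
frame 0.10857531292418755 [ 0.53368411 -0.20776795] [[ 1.85572604  0.20228153]
 [-1.85572604 -0.20228153]]
bar edge pts local [[-0.14253269 -0.01397459]
 [ 0.14395537 -0.01394341]
 [-0.14178622 -0.06125044]]
post top guess local [[ 0.00072081 -0.03623776]]
dot top [[0.08277594 0.0004774 ]] dash far edge [[-0.01349028  0.03094925]
 [ 0.01268638  0.03118614]] plus [[-0.07936529  0.00315796]]
```

View pics/bar.png

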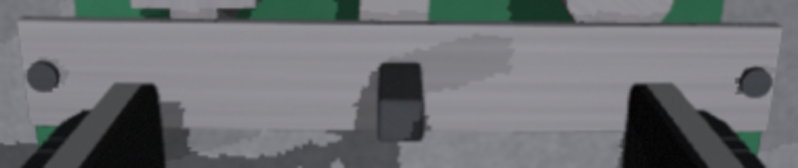

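The case fit is consistent to 0.2 mm. The bar edge gives a post y of -36 mm, and so does the post top at (320, 312). Next I check the post in the top view, then open the keeper.

```bash
cat >> h.py <<'E'
F=np.array([.53368411,-.20776795,.10857531])
def loc(f,x,y,z): 
    c,s=np.cos(f[2]),np.sin(f[2]); return np.array([f[0]+c*x-s*y,f[1]+s*x+c*y,z])
def st(msg):
    s=r.sense(); print(msg,round(s['time'],2),s['position'].round(4),'F',s['force'].round(1),'op',round(s['opening'],3),'ff',round(s['finger_force'],1)); return s
E
python3 - <<'E'
from meas import *
im=cv2.imread('pics/top0.png'); c=cam('top')
g=cv2.cvtColor(im,cv2.COLOR_BGR2GRAY)
m=np.zeros_like(g); m[245:275,398:422]=1
ys,xs=np.nonzero((g<70)&(m>0)); print('top post blob',xs.mean(),ys.mean(),len(xs),'pred top',proj(loc(F,0,-.036,.1045),c),'mid',proj(loc(F,0,-.036,.09),c))
a=F[2]-np.pi/2; Q=quat(a)
r.gripper_to(.55)
r.reach(loc(F,.0003,-.036,.135),Q)
r.line_to(loc(F,.0003,-.036,.0735)); s=st('down')
r.gripper_to(0.0); s0=st('grip')
r.line_to(loc(F,.0003,-.036-.041,.0735),max_speed=.06); st('pulled')
n=np.array([-np.sin(F[2]),np.cos(F[2])])
for k in range(42,50):
    r.line_to(loc(F,.0003,-.036-k/1000,.0735),max_speed=.03); s=r.sense(); f=(s['force'][:2])@n; print(k,round(f,1),end=' ')
    if f>9: break
E
```

```text
top post blob 406.3888888888889 260.8333333333333 18 pred top [[409.95869482 259.82375838]] mid [[408.77725976 260.05918898]]
down 6.37 [ 0.5382 -0.2436  0.0742] F [0.  0.9 1. ] op 0.549 ff 0.0
grip 6.75 [ 0.5383 -0.2438  0.0747] F [-1.2  0.   6.8] op 0.18 ff 58.8
pulled 7.58 [ 0.5429 -0.285   0.0747] F [ 0.2 -1.9  4.9] op 0.176 ff 58.9
42 -1.3 43 6.8 44 13.4
```

Run:
```python
from meas import *
import pickle
s=st('at stop'); r.gripper_to(.55); p=s['position'].copy()
np.save('open.npy',p); p[2]=.14; r.line_to(p,max_speed=.2)
a=F[2]
P=loc(F,0,-.015,.2); r.reach(P,quat(a)); r.pause(.15); s=st('view'); im=r.grab_frame('wrist'); cv2.imwrite('pics/w_f2.png',im); pickle.dump(s,open('f2.pkl','wb'))
c=cam('wrist',s)
h=cv2.cvtColor(im,cv2.COLOR_BGR2HSV); m=cv2.inRange(h,(50,70,20),(95,255,255)); ys,xs=np.nonzero(m); print(xs.min(),xs.max(),ys.min(),ys.max())
print('pred places top',proj([loc(F,x,0,.06) for x in(-.082,0,.082)],c).round(1).tolist(),'pred post',proj(loc(F,0,-.08,.1045),c))
```

```text
at stop 8.33 [ 0.5429 -0.2857  0.0747] F [-5.3 12.9 13.4] op 0.173 ff 60.1
view 10.71 [ 0.5352 -0.2228  0.1996] F [ 0.7  0.  -0.7] op 0.55 ff 0.0
10 499 146 435
pred places top [[212.6, 206.9], [318.7, 206.5], [424.8, 206.5]] pred post [[319.03321009 328.789905  ]]
```

View pics/w_f2.png

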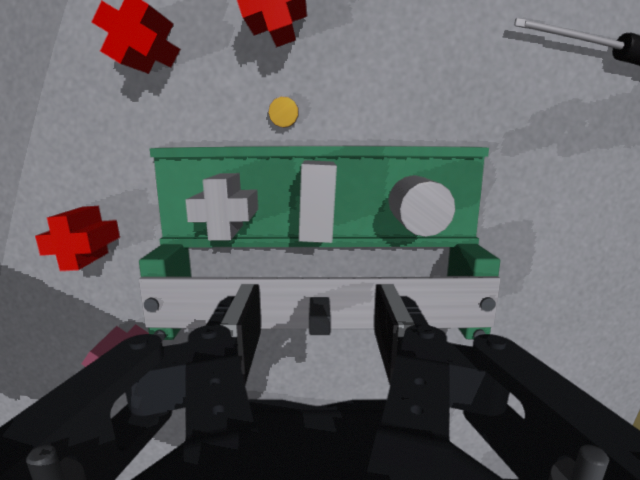

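Run:
```python
from meas import *
import pickle
im=cv2.imread('pics/w_f2.png'); s=pickle.load(open('f2.pkl','rb')); c=cam('wrist',s)
h=cv2.cvtColor(im,cv2.COLOR_BGR2HSV); m=((h[...,1]<40)&(h[...,2]>138)).astype('uint8'); m=cv2.morphologyEx(m,cv2.MORPH_OPEN,np.ones((3,3)))
m2=np.zeros_like(m); m2[160:246,175:470]=m[160:246,175:470]
cs=cv2.findContours(m2,cv2.RETR_EXTERNAL,cv2.CHAIN_APPROX_NONE)[0]
Ri=lambda W:(W[:,:2]-F[:2])@np.array([[np.cos(F[2]),-np.sin(F[2])],[np.sin(F[2]),np.cos(F[2])]])
for k in cs:
    if cv2.contourArea(k)<300: continue
    L=Ri(cast(k[:,0],.06,c))*1000; (cx,cy),(w,hh),an=cv2.minAreaRect(L.astype('float32')); 
    print(cv2.boundingRect(k),'area',cv2.contourArea(L.astype('float32')).__round__(0),'rect c',round(cx,1),round(cy,1),'size',round(w,1),round(hh,1),'ang',round(an,1),'bbox',L.min(0).round(1),L.max(0).round(1))
v=im[160:250,175:470].copy(); cv2.drawContours(v,[k-[[175,160]] for k in cs],-1,(0,0,255),1); cv2.imwrite('pics/d.png',cv2.resize(v,None,fx=2.6,fy=2.6))
```

```text
(401, 182, 54, 54) area 1353.0 rect c 84.4 -1.9 size 41.6 41.9 ang 3.1 bbox [ 63.5 -22.8] [105.3  18.9]
(186, 179, 62, 61) area 1283.0 rect c -79.1 -2.4 size 44.6 44.8 ang 46.3 bbox [-102.9  -25.7] [-55.3  21.5]
(300, 164, 36, 78) area 1449.0 rect c -1.2 2.1 size 59.5 25.4 ang 87.2 bbox [-14.7 -27.6] [12.4 32.3]
```

View pics/d.png

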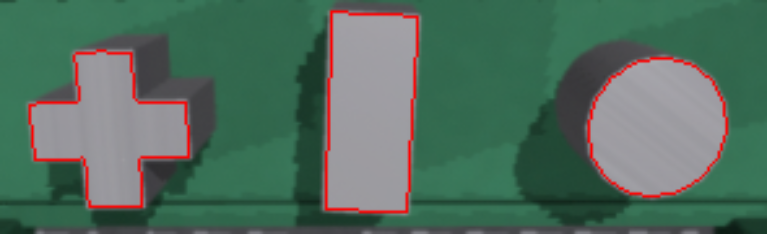

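Top faces were found at dot (427,208), dash (317,202) and plus (218,208). Their sizes match the specification, and the places are off by 2–3 mm and a few degrees. I'll move the dash first.

```bash
cat > mv.py <<'E'
from meas import *
CASE=np.load('case.npy')
def move(x,y,yaw,cx,cy,rel,op):
    a=F[2]+yaw; r.gripper_to(op)
    r.reach(loc(F,x,y,.13),quat(a)); r.line_to(loc(F,x,y,.010+rel),max_speed=.2)
    r.gripper_to(0); s=st('gripped'); zg=s['position'][2]
    if s['finger_force']<20: raise SystemExit('no grip')
    r.line_to(loc(F,x,y,.145),max_speed=.2); s=st('lifted'); w=s['opening']
    r.reach(loc(CASE,cx,cy,.145),quat(CASE[2]))
    z=zg-.006
    r.line_to(loc(CASE,cx,cy,z+.012),max_speed=.2); r.line_to(loc(CASE,cx,cy,z+.002),max_speed=.05); r.pause(.1); f0=st('above')['force'][2]
    for d in (.001,0,-.001,-.002,-.003):
        r.line_to(loc(CASE,cx,cy,z+d),max_speed=.03); r.pause(.05); f=r.sense()['force'][2]; print(d,round(f-f0,1))
        if f-f0>5: break
    st('placed'); r.gripper_to(min(1,w+.2)); st('released'); r.line_to(loc(CASE,cx,cy,.135),max_speed=.2); st('up')
E
python3 - <<'E'
from mv import *
import pickle
c=cam('wrist',pickle.load(open('f2.pkl','rb')))
px=np.array([(104,51),(115,207),(32,131),(188,130),(331,11),(326,210)])/2.6+[175,160]
W=cast(px,.06,c); print([np.degrees(np.arctan2(*(W[i]-W[j])[1::-1])-F[2]) for i,j in((0,1),(3,2),(4,5))])
move(-.0009,.0021,np.radians(-2.8),-.066,-.038,.018,.5)
E
```

```text
[np.float64(89.95915554535712), np.float64(0.06394980006979963), np.float64(87.82815599513141)]
gripped 12.32 [ 0.5336 -0.2063  0.0301] F [-2.3 -0.2  7.3] op 0.297 ff 60.4
lifted 13.06 [ 0.5319 -0.2055  0.1438] F [-0.1  0.1 -5.6] op 0.292 ff 59.3
above 15.45 [0.5077 0.1237 0.0264] F [ 0.6  0.  -4.4] op 0.298 ff 59.2
0.001 -0.6
0 1.2
-0.001 16.1
placed 16.35 [0.5077 0.1237 0.0242] F [-5.8 -0.6 11.7] op 0.292 ff 61.5
released 16.66 [0.5076 0.1236 0.0232] F [-0.1  0.5  0.4] op 0.49 ff 0.0
up 17.37 [0.507  0.1235 0.1339] F [-0.3  0.4 -0.3] op 0.493 ff 0.0
```

Run:
```python
from mv import *
import pickle
move(.0842,-.0019,0,-.066,.038,.016,.74)
move(-.0791,-.0020,0,.038,.038,.016,.78)
a=CASE[2]; P=loc(CASE,0,.035,.2); r.reach(P,quat(a)); r.pause(.1); s=st('view'); im=r.grab_frame('wrist'); cv2.imwrite('pics/w_c2.png',im); pickle.dump(s,open('c2.pkl','wb'))
```

```text
gripped 19.98 [ 0.6187 -0.2008  0.0283] F [-0.1  2.   6.4] op 0.498 ff 60.6
lifted 20.73 [ 0.6169 -0.2003  0.1435] F [ 0.7  0.2 -4.7] op 0.503 ff 61.5
above 23.4 [0.518  0.199  0.0245] F [ 0.   0.3 -4.7] op 0.497 ff 61.5
0.001 1.0
0 1.5
-0.001 14.1
placed 24.3 [0.518  0.199  0.0222] F [-6.6 -0.6  9.4] op 0.5 ff 63.2
released 24.62 [0.518  0.1989 0.0213] F [-1.1 -0.8  0.4] op 0.701 ff 0.0
up 25.33 [0.5174 0.1987 0.1339] F [ 0.5 -0.1 -0.1] op 0.704 ff 0.0
gripped 28.1 [ 0.4562 -0.2187  0.0277] F [0.4 1.  7.3] op 0.547 ff 62.0
lifted 28.84 [ 0.4547 -0.218   0.1439] F [ 0.2 -0.2 -4.3] op 0.554 ff 62.5
above 31.6 [0.6211 0.1848 0.024 ] F [-0.3  0.5 -5.5] op 0.551 ff 62.4
0.001 0.1
0 1.6
-0.001 12.4
placed 32.5 [0.6211 0.1848 0.0217] F [-5.3 -1.   6.9] op 0.555 ff 63.8
released 32.82 [0.6211 0.1848 0.0207] F [ 0.2 -0.3  0.7] op 0.753 ff 0.0
up 33.54 [0.6204 0.1846 0.1337] F [-0.1  0.8 -0.7] op 0.75 ff 0.0
view 34.04 [0.5825 0.1868 0.198 ] F [-0.2  0.2 -0.5] op 0.755 ff 0.0
```

View pics/w_c2.png

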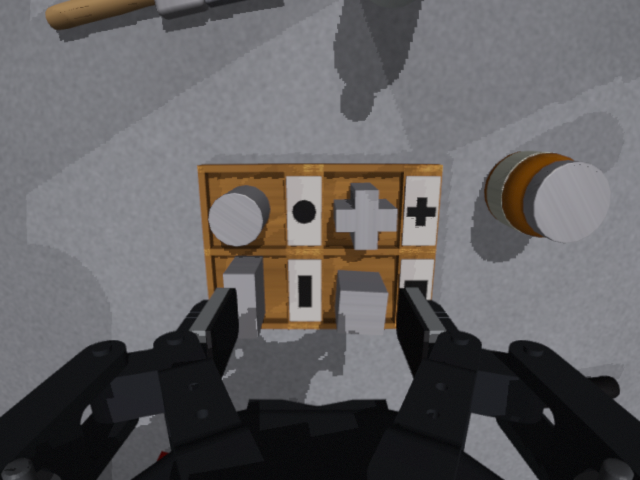

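The picture shows the dot at (238,218), the plus at (365,215) and the dash at (243,290). Each stands upright in its tagged compartment. Now I close the keeper.

Run:
```python
from meas import *
import pickle
Q=quat(F[2]-np.pi/2); n=np.array([-np.sin(F[2]),np.cos(F[2])])
y0=-.0795
r.gripper_to(.55); r.reach(loc(F,.0003,y0,.135),Q); r.line_to(loc(F,.0003,y0,.0735)); st('down')
r.gripper_to(0); s=st('grip'); f0=s['force'][:2]@n; 
if s['opening']<.1: raise SystemExit
r.line_to(loc(F,.0003,-.038,.0735),max_speed=.06); st('pushed')
for k in range(37,29,-1):
    r.line_to(loc(F,.0003,-k/1000,.0735),max_speed=.03); f=r.sense()['force'][:2]@n; print(k,round(f,1),end=' ')
    if f<-10: break
p=st('stop')['position']; r.gripper_to(.55); p[2]=.14; r.line_to(p,max_speed=.2)
r.reach(loc(F,0,.02,.2),quat(F[2])); r.pause(.15); s=st('view'); im=r.grab_frame('wrist'); cv2.imwrite('pics/w_f3.png',im)
print('pred post/bar edge',proj([loc(F,0,-.036,.1045),loc(F,0,-.014,.0685)],cam('wrist',s)).round(1))
```

```text
down 36.72 [ 0.5431 -0.2866  0.0742] F [-0.3 -0.7  0.2] op 0.551 ff 0.0
grip 37.11 [ 0.5429 -0.2856  0.0749] F [-4.5 11.5  9.3] op 0.178 ff 59.7
pushed 37.95 [ 0.5385 -0.2454  0.0749] F [-3.3  1.6  8.9] op 0.171 ff 59.9
37 0.5 36 -0.6 35 -2.1 34 -0.9 33 -8.3 32 -17.3 stop 39.45 [ 0.5381 -0.2418  0.0749] F [  2.1 -17.2   1.5] op 0.176 ff 59.5
view 41.83 [ 0.5314 -0.188   0.1997] F [0.4 0.1 0.4] op 0.55 ff 0.0
pred post/bar edge [[319.  317.4]
 [318.8 270.4]]
```

View pics/w_f3.png

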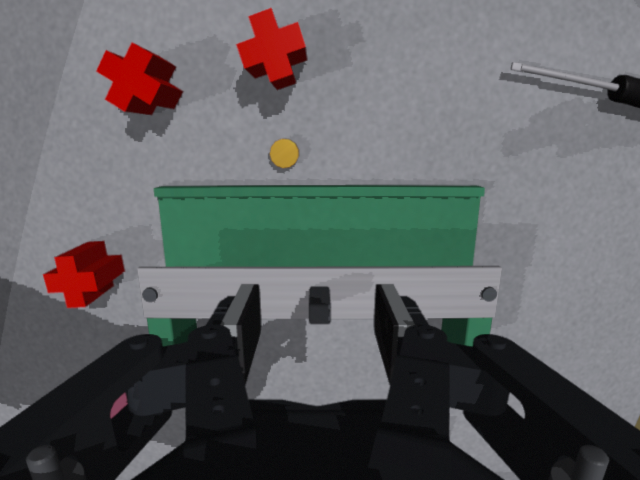

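The bar edge is at row 267 and the post at (320, 305). The bar travelled 44 mm to its home stop and the frame is empty.

```bash
python3 -c "
from bench import r
print(r.sign_off())"
```

```text
the job is handed in; nothing more can be done
None
```

The job is handed in at about 42 s: the dot, dash and plus dies stand upright in their tagged compartments, the dash turned as on its picture, and the keeper bar is back against its home stop.

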